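# Run the scatter mill on pulse under the magnifier lamp

### The arm

A 7-joint arm with a two-finger parallel gripper is mounted at the origin on the work surface. World frame = base frame: x ahead of the robot, y to its left, z up, the work surface at z = 0. Lengths are in mm, angles in rad, forces in N, time in s.
With the tool pointing down it reaches from about 425 to 825 mm from the base axis. Payload 3.6 kg.
Tool frame: the origin (TCP) lies where the fingers leave the gripper's body, on its centre line; the fingertips stand 73 mm ahead of it and the grasp point (between the pads) lies 54 mm ahead of it; z points along the fingers, y is the line along which they close (so a half turn about z gives the same grasp; the last joint's range is limited). The gripper opens to 85 mm and grips with 20 to 120 N. Pads are 22 mm wide; open, the fingers measure 114 mm over their backs; the gripper's body (76 mm by 85 mm) begins 54 mm behind the grasp point. The pads swing forward as they close: fully open they stand 13 mm farther back than shut.
Start: joints at [1.302, 0.615, -0.013, 1.423, 0.008, 1.103, -0.04], TCP at [155.655, -631.062, 303.897] pointing down, gripper open.
Joint ranges: [-3.12, 3.12], [-0.3, 2.06], [-1.34, 1.32], [0.26, 2.42], [-1.36, 4.5], [0.01, 1.98], [-2.84, 2.84]. Speed limits (rad/s): [2.79, 2.79, 3.14, 3.14, 3.14, 3.14, 3.14].

### API

Orientations are given as a unit quaternion [w, x, y, z].
In Python, from bench import env gives the robot as it stands.
- The arm moves only by the shell command python3 jog.py FILE [FORCE], which reads ROWS from the file FILE. ROWS is a JSON list of rows, 1 to 5 of them, each an object with the fields jaw (the finger opening in mm), sx, sy, sz (the shift in shares of the most that a row can go, 1 being 62.5 mm), drx, dry, drz (a rotation vector in units of 0.1 rad); a field left out counts as zero (the opening has to be given); each row shifts and turns the commanded pose from where the row before left it, along the tool's axes as they then stand; what a row does not reach is not made up. A row lasts 1/8 s, in which the tool goes at most 62.5 mm and 0.188 rad, less where a joint would pass 70% of its speed; a pose out of reach is approached as far as the arm can. The fingers move at their own pace and stop on an object; FORCE is the grip in N (left out, the last holds). Time passes only in rows, so rows that do not move let the fingers close. It prints the time, the measured TCP pose, the force, the opening and the grip force at its end. Input that does not fit is refused with a message, and nothing moves.
- env.get_obs(): the state, without advancing time (a new reading comes with each control period).
- env.grab_frame(name): name is "scene" or "top" or "wrist"; returns the picture (480x640x3 uint8, red, green, blue); there is no depth.
- env.camera_info(name): a dict with "K" (3x3 intrinsics, pixels), "view" (4x4, takes a point from world to camera coordinates); the wrist camera has in their place "tool_from_camera" (4x4, takes a point from camera to tool coordinates, whose origin is the TCP and whose axes are the flange's). Camera axes: x right, y down, z forward; pixel columns grow to the right and rows downward; lengths in mm; the calibration is good to about 2 mm. A picture is of the moment at which its call begins: read the wrist's pose just before it. camera_info takes no time and is no camera call.
- env.hand_in(): hands the job in; it is judged then, once.
The state is a dict: "clock": time; "qpos": joint angles; "dq": joint speeds; "joint_efforts": joint torques, N m; "ee_pos": TCP position; "eef_rot": TCP orientation; "force": force on the tool from outside, world axes, zero at the start; "ft_torque": the same for the moment, N m; "opening": finger opening in mm; "gripper_force": force on a finger pad.
Only numpy, scipy, OpenCV 4.12 (cv2) and the standard library are available. Lean on these libraries where they do the work, as an engineer would, in place of code of your own. Each camera call takes 0.05 s, during which the arm holds its last target. There are 200 camera calls.

### The job

The empty scatter mill has a new blade and wants a trial run on pulse. Swing the magnifier lamp well clear of the mill, then fit the lid: drop its lugs in at the white marks until the lid sits flat on the collar, and turn it clockwise, half way to the lock, until the red bar points to the yellow pulse marks, without ever turning it on through the click at the red marks. The return spring turns the lid back if it is let go, so finish still gripping the lid and holding it steady at the yellow marks, with the lamp clear; leave everything else on the bench where it is.

Things in the scene. Friction and masses are not known exactly. Their poses are not given: they have to be found in the camera images.
- lid: Loose round lid of the mill, white plastic, red grip bar, about 0.12 kg, upright on its skirt. Origin: centre of the underside. Skirt 75 mm across, tapering to 67 in the lowest 7 mm, z 0 to 16 mm; flange 92 mm across, z 16 to 22. Two half-round lugs 10 mm wide, z 4.5 to 9.5, reach out to 45 mm from the axis at +x and -x, under the bar's ends: half a turn gives the same lid.
- lid_bar (a point): Middle of the top of the lid's red grip bar, 52 mm above the lid's origin. The bar is 60 mm long along the lid's x, 20 mm wide along its y, z 22 to 52 mm, flat-sided: grip it across y, fingertips just above the white flange.
- mill: Scatter mill (a blade grinder), blue with a black collar, fixed, 125 mm high, collar 106 mm across (two grey catch housings reach 60 mm from the axis). Origin: centre of its underside. x axis: the line through the two yellow pulse marks. From above, the two white entry marks lie 30 deg counterclockwise of them (insert with lid yaw = mill yaw + 30 deg), the two red lock marks 30 deg clockwise.
- mill_rim (a point): Centre of the mill's opening, level with the collar's top, axes as the mill's. Opening 80 mm across, with two gaps in its 5 mm lip at the white marks, about 16 mm wide for the 10 mm lugs. Seated, the lid's flange lies on the collar and the lid's origin is 16 mm below this point; with the lugs on top of the lip, 4.5 mm below. Turned clockwise, the lugs run under the lip.
- entry_mark (a point): One of the two white entry marks on top of the collar, 50 mm from the axis; the other faces it across the opening.
- lock_mark (a point): One of the two red lock marks on top of the collar, 60 deg clockwise of the white ones; half way between lie the yellow pulse marks.
- pulse_ring (a joint): Angle (rad) of the sprung switch ring that the lugs push round: 0 at rest, grows as the lid turns clockwise. Met 6 deg past the entry; 0.42 with the bar at the yellow marks, where it pushes back with 0.17 N m. From about 0.55 the lugs run on two spring balls, a clear stiffening of 0.2 to 0.8 N m; near 0.7 these give way, the lid clicks over and locks, up to the stop at 0.96.
- lamp_head (a point): Centre of the magnifier lamp's round white lens head (116 mm across, 22 mm thick, its underside 203 mm and its top 225 mm above the bench).
- lamp_grip (a point): Top of the lamp's black upright grip, a round pin 16 mm thick, standing free from 225 to 268 mm above the bench near the head's outer rim, 280 mm from the lamp's hinge axis (the head's centre is 230 mm from it, on the same radius).
- lamp_hinge (a point): Point on the vertical hinge axis of the lamp's arm, on the post (214 mm above the bench). Post and round foot (120 mm across) are fixed.
- lamp_arm (a joint): Angle (rad) of the lamp's arm about its vertical hinge, growing counterclockwise seen from above, from -1.35 to 1.35; near 0 the head stands over the mill. Stiff hinge, stays where it is left; 1 to 3 N at the grip move it.
- paint_pot: Paint pot, 38 mm across, 45 mm high, green cap. Leave alone. Origin: centre of the underside.
- glue: Glue bottle, 38 mm across, 78 mm high, orange cap. Leave alone. Origin: centre of the underside.
- loco: Model tank locomotive, 127 x 34 x 63 mm, black and green, long side along its x. Leave alone. Origin: centre of the underside.
- wagon: Open goods wagon, 112 x 31 x 38 mm, brick red. Leave alone. Origin: centre of the underside.
- driver: Small screwdriver with red handle, 150 mm long along its x. Leave alone. Origin: under its middle.
- house: Half-timbered model house, about 100 x 120 mm over the roof, 110 mm high, red roof. Leave alone. Origin: centre of the underside.

How it is judged (in metres and radians):
On the way, in this order (a step that is already met when the one before it is completed fails the run):
1. the lamp's head is swung clear of the mill (horizontal distance between lamp_head and mill_rim above 0.13 m), for 0.2 s.
2. the lid sits flat in the bayonet collar (z of lid in the frame of mill_rim below -0.0135 m and horizontal distance between lid and mill_rim below 0.004 m and angle between lid's own z axis and vertical below 0.06 rad), for 0.1 s.
3. the lid is turned to the pulse marks against the spring (value of joint pulse_ring above 0.25 rad and angle between the x axis of lid and the x axis of mill, either way round below 0.14 rad), for 0.2 s.
At the end, for the whole second after the job is handed in: Fingers hold the lid (over 2 N), seated flat in the collar (height within 2.5 mm, centre within 4 mm, tilt under 3.4 deg), its bar steady within 8 deg of the yellow marks, switch ring past 0.25 rad, and the lamp head is over 130 mm sideways from the mill's axis (all of step 2 and all of step 3 and z of lid in the frame of mill_rim above -0.0185 m and contact force between the fingers and lid above 2 N and angular speed of lid below 0.15 rad/s and horizontal distance between lamp_head and mill_rim above 0.13 m); the arm keeps its last pose, push and grip.
It fails at once if the lid is turned on through the lock click (value of joint pulse_ring above 0.78 rad).
It fails at once if another thing on the bench is moved by more than 25 mm or tipped over (distance of any of paint_pot, glue, loco, wagon, driver, house from where it was at the start of the episode above 0.025 m or angle between any of glue, paint_pot, house's own z axis and vertical above 0.5 rad).
It also fails if it takes over 58 s, if anything falls off the work surface, if the arm or the gripper's body presses on something with over 40 N, if the wrist force passes 120 N, or if a joint passes its speed limit or range.

## Working session

There is one attempt and no reset: what is moved stays moved. The work goes in short steps, Python scripts to look and compute and a shell command to move; the robot and the scene stay as the last step left them, time stands still between calls to the robot, and variables do not carry over. Pictures are saved under pics/ and viewed, at most 12 in all, crops included, and the job is handed in when it is done.

```bash
mkdir -p pics; ls
python3 - <<'E'
from bench import env
import cv2,numpy as np
np.set_printoptions(precision=4,suppress=True)
for n in("scene","top"):
    cv2.imwrite(f"pics/{n}0.png",env.grab_frame(n)[:,:,::-1]); c=env.camera_info(n); print(n,c)
print(env.camera_info("wrist")); o=env.get_obs(); print(o)
E
```

```text
bench.py
jog.py
pics
scene {'K': array([[496.2383,   0.    , 316.0669],
       [  0.    , 496.2383, 238.1761],
       [  0.    ,   0.    ,   1.    ]]), 'view': array([[   0.4687,    0.8831,    0.0204, -303.1298],
       [   0.5031,   -0.2478,   -0.828 , -135.5483],
       [  -0.7261,    0.3984,   -0.5604, 1623.8085],
       [   0.    ,    0.    ,    0.    ,    1.    ]])}
top {'K': array([[474.0394,   0.    , 323.8167],
       [  0.    , 474.0394, 240.7236],
       [  0.    ,   0.    ,   1.    ]]), 'view': array([[   0.0242,   -0.9994,   -0.025 ,   25.8474],
       [  -0.9953,   -0.0218,   -0.0939,  613.6349],
       [   0.0933,    0.0271,   -0.9953, 1279.8088],
       [   0.    ,    0.    ,    0.    ,    1.    ]])}
{'K': array([[427.4093,   0.    , 327.6433],
       [  0.    , 427.4093, 240.695 ],
       [  0.    ,   0.    ,   1.    ]]), 'tool_from_camera': array([[  0.001 ,  -0.9593,  -0.2823,  70.839 ],
       [  1.    ,   0.0008,   0.0009,  -0.5466],
       [ -0.0006,  -0.2823,   0.9593, -70.4649],
       [  0.    ,   0.    ,   0.    ,   1.    ]])}
{'clock': 0.1, 'qpos': array([ 1.3025,  0.6159, -0.0126,  1.4248,  0.0081,  1.1034, -0.0404]), 'dq': array([ 0.0012, -0.0027,  0.0017, -0.0035,  0.0019,  0.0013, -0.0008]), 'joint_efforts': array([  0.0015, -47.0381,   0.2606, -17.157 ,   0.0102,   0.0059,
        -0.    ]), 'ee_pos': array([ 155.549 , -630.5772,  302.8221]), 'eef_rot': array([-0.0012,  0.9927,  0.1207, -0.0002]), 'force': array([ 0.546 ,  1.0625, -0.3627]), 'ft_torque': array([-0.0177,  0.0003, -0.0404]), 'gripper_force': 0.0, 'opening': 85.54183013998362}
```
View pics/scene0.png

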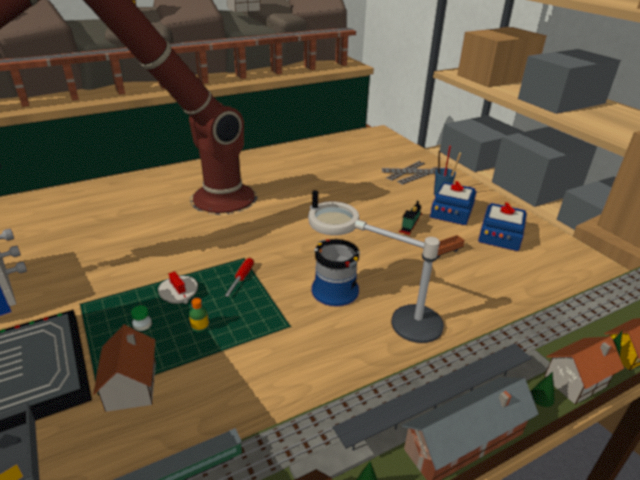

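View pics/top0.png

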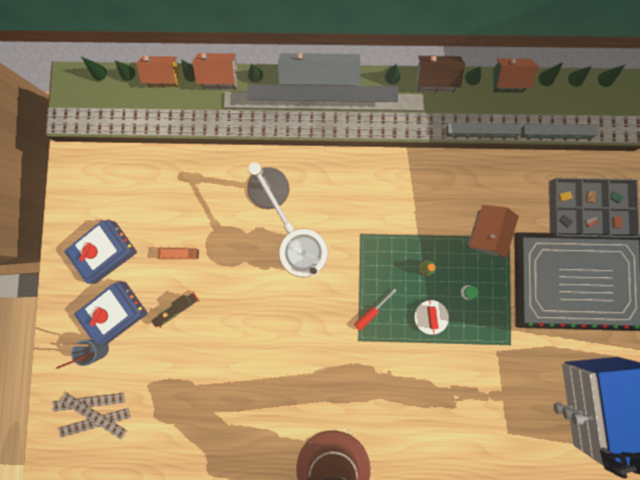

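Create h.py:
```python
import numpy as np,cv2
from scipy.spatial.transform import Rotation as R
np.set_printoptions(precision=4,suppress=True)
from bench import env
def rot(o): w,x,y,z=o["eef_rot"]; return R.from_quat([x,y,z,w])
def cam(n,o=None):
    c=env.camera_info(n)
    if n!="wrist": return c["K"],np.linalg.inv(c["view"])
    T=np.eye(4); T[:3,:3]=rot(o).as_matrix(); T[:3,3]=o["ee_pos"]; return c["K"],T@c["tool_from_camera"]
def ray(C,p):
    K,T=C; d=T[:3,:3]@np.linalg.inv(K)@[p[0],p[1],1]; return T[:3,3],d/np.linalg.norm(d)
def plane(C,p,z): o,d=ray(C,p); return o+d*(z-o[2])/d[2]
def tri(C1,p1,C2,p2):
    A=[];b=[]
    for C,p in((C1,p1),(C2,p2)):
        o,d=ray(C,p); M=np.eye(3)-np.outer(d,d); A.append(M); b.append(M@o)
    x=np.linalg.lstsq(np.vstack(A),np.hstack(b),rcond=None)[0]
    return x,[np.linalg.norm(M@x-v) for M,v in zip(A,b)]
def proj(C,X): K,T=C; q=K@(np.linalg.inv(T)@[*X,1])[:3]; return q[:2]/q[2]
def mask(im,col):
    h,s,v=cv2.split(cv2.cvtColor(im,cv2.COLOR_RGB2HSV))
    if col=="red": return (((h<8)|(h>172))&(s>150)&(v>90)).astype(np.uint8)
    if col=="yellow": return ((h>20)&(h<35)&(s>130)&(v>120)).astype(np.uint8)
    if col=="white": return ((s<45)&(v>165)).astype(np.uint8)
    if col=="black": return (v<50).astype(np.uint8)
def blobs(m,box=None,amin=4):
    n,l,st,c=cv2.connectedComponentsWithStats(m); out=[]
    for i in range(1,n):
        if st[i,4]>=amin and (box is None or (box[0]<=c[i][0]<=box[2] and box[1]<=c[i][1]<=box[3])): out.append((c[i].round(1).tolist(),st[i].tolist()))
    return out
def totool(o,v): return rot(o).inv().apply(v)
def wshot(name):
    o=env.get_obs(); im=env.grab_frame("wrist"); cv2.imwrite(f"pics/{name}.png",im[:,:,::-1]); return o,im,cam("wrist",o)
```

Run:
```python
from h import *
S,T=cam("scene"),cam("top")
s=cv2.imread("pics/scene0.png")[:,:,::-1];t=cv2.imread("pics/top0.png")[:,:,::-1]
print("red s",blobs(mask(s,"red"),(150,260,270,300)),"t",blobs(mask(t,"red"),(350,290,460,345)))
print("blk s",blobs(mask(s,"black"),(305,180,325,210)),"t",blobs(mask(t,"black"),(300,260,325,285)))
print("hinge",tri(S,(431,240),T,(255,168)))
print("grip",tri(S,(315,193),T,(313,270.5)))
print("lid",tri(S,(177,280),T,(433,318)), "z52",plane(T,(433,318),52),plane(S,(177,280),52))
print("head",plane(T,(303,252.5),225),"millscene rim",plane(S,(337,255),125))
o=env.get_obs(); print("tcp px",proj(T,o["ee_pos"]),proj(S,o["ee_pos"]),rot(o).as_matrix())
```

```text
red s [([244.3, 267.9], [235, 258, 19, 22, 193]), ([176.6, 281.9], [169, 272, 16, 21, 199])] t [([365.9, 318.2], [355, 307, 23, 23, 229]), ([432.8, 317.3], [429, 307, 9, 22, 145])]
blk s [([314.8, 199.0], [312, 191, 6, 17, 79])] t []
hinge (array([762.5404, 200.9572, 235.0469]), [np.float64(0.6667476880574145), np.float64(0.6667476880577173)])
grip (array([523.1997,  56.6258, 260.4223]), [np.float64(0.16017965411803547), np.float64(0.16017965411728877)])
lid (array([ 410.4445, -257.356 ,   40.5644]), [np.float64(0.7296696084491913), np.float64(0.7296696084494039)]) z52 [ 410.9224 -255.7389   52.    ] [ 425.5222 -259.0475   52.    ]
head [565.7512  82.7598 225.    ] millscene rim [592.8949  80.8698 125.    ]
tcp px [640.6687 456.466 ] [-39.464  169.0936] [[ 0.9709  0.2396 -0.0006]
 [ 0.2396 -0.9709  0.0023]
 [-0.     -0.0024 -1.    ]]
```

The manual's scale: shifts go in shares of 62.5 mm and turns go in units of 0.1 rad. Converting my numbers, 40 mm is 0.64, -35 mm is -0.56.

```bash
echo '[{"jaw":85,"sx":0.64,"sy":-0.56,"sz":-0.112},{"jaw":85,"sx":0.64,"sy":-0.56,"sz":-0.112},{"jaw":85,"sx":0.64,"sy":-0.56,"sz":-0.112},{"jaw":85,"sx":0.64,"sy":-0.56,"sz":-0.112}]' > m.json && python3 jog.py m.json; echo '[{"jaw":85,"sx":0.64,"sy":-0.56,"sz":-0.112},{"jaw":85,"sx":0.64,"sy":-0.56,"sz":-0.112},{"jaw":85,"sx":0.64,"sy":-0.56,"sz":-0.112},{"jaw":85,"sx":0.64,"sy":-0.56,"sz":-0.112},{"jaw":85}]' > m.json && python3 jog.py m.json
python3 - <<'E'
from h import *
o,im,C=wshot("w1")
b=blobs(mask(im,"red"),amin=100); print(b)
for c,_ in b: print(plane(C,c,52))
print(o["ee_pos"],o["qpos"],rot(o).as_matrix())
E
```

```text
clock: 0.6
ee_pos: [278.3, -455.1, 331.8]
eef_rot: [-0.0, 0.993, 0.121, -0.0]
force: [1.2, -0.1, 0.3]
opening: 85.3
gripper_force: 0.0
clock: 1.23
ee_pos: [402.3, -277.8, 360.3]
eef_rot: [-0.001, 0.992, 0.126, 0.001]
force: [-1.3, -0.4, 0.5]
opening: 85.1
gripper_force: 0.0
[([129.6, 139.7], [92, 109, 78, 60, 2202]), ([311.0, 182.6], [299, 149, 26, 75, 1371]), ([595.0, 265.7], [589, 261, 13, 11, 110])]
[408.7402 -98.6126  52.    ]
[ 411.9996 -259.3205   52.    ]
[ 402.9898 -536.2259   52.    ]
[ 402.3355 -277.8424  360.2848] [ 0.6403  0.309  -0.1065  1.7864  0.0339  1.0472 -0.7965] [[ 0.9683  0.2497  0.0022]
 [ 0.2497 -0.9683  0.0022]
 [ 0.0027 -0.0015 -1.    ]]
```

View pics/w1.png

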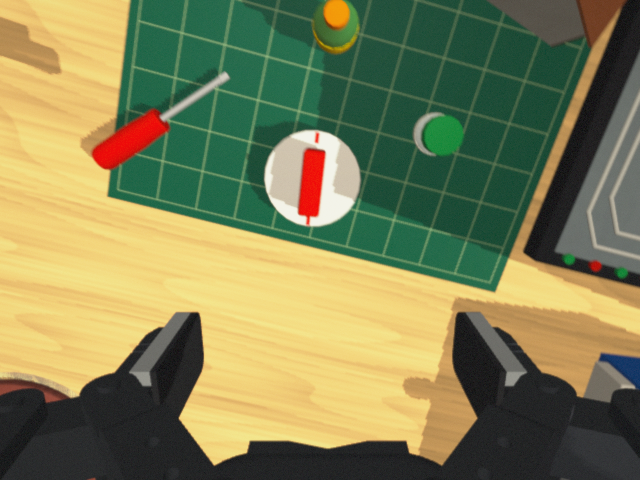

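```bash
echo '[{"jaw":60,"sx":0.528,"sy":-0.784,"sz":0.016},{"jaw":60,"sx":0.528,"sy":-0.784,"sz":0.016},{"jaw":60,"sx":0.528,"sy":-0.784,"sz":0.016},{"jaw":60,"sx":0.528,"sy":-0.784,"sz":0.016}]' > m.json && python3 jog.py m.json; echo '[{"jaw":60,"sx":0.528,"sy":-0.784,"sz":0.016},{"jaw":60,"sx":0.528,"sy":-0.784,"sz":0.016},{"jaw":60}]' > m.json && python3 jog.py m.json
python3 - <<'E'
from h import *
S=cam("scene")
o,im,C=wshot("w2")
print(o["ee_pos"],rot(o).as_matrix())
print("pin pred",proj(C,(523,57,268)), "grasp pt proj", proj(C,o["ee_pos"]-[0,0,90]))
print(blobs(mask(im,"black"),(200,100,450,420),30))
E
```

```text
clock: 1.78
ee_pos: [480.6, -61.1, 355.6]
eef_rot: [0.0, 0.993, 0.119, -0.0]
force: [0.7, -0.8, -0.2]
opening: 60.5
gripper_force: 0.0
clock: 2.15
ee_pos: [521.7, 54.7, 353.2]
eef_rot: [-0.002, 0.992, 0.124, -0.0]
force: [-0.2, -0.7, -0.6]
opening: 60.2
gripper_force: 0.0
[521.6588  54.6872 353.2024] [[ 0.969   0.247  -0.0007]
 [ 0.247  -0.969   0.003 ]
 [ 0.     -0.0031 -1.    ]]
pin pred [324.453  296.9543] grasp pt proj [329.2647 296.387 ]
[([329.4, 281.6], [314, 250, 33, 63, 1709])]
```

View pics/w2.png

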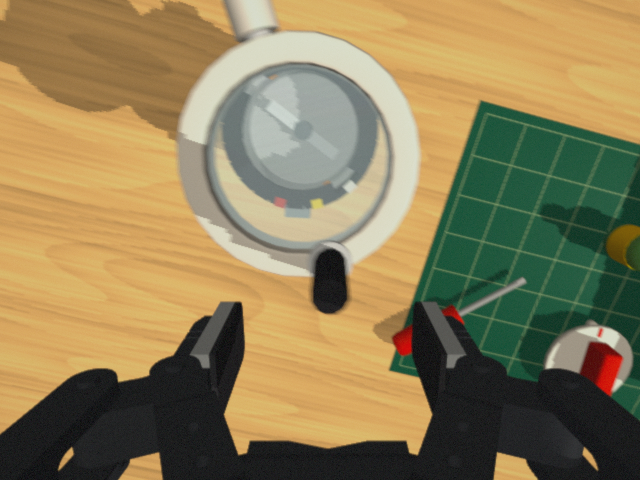

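In the tool's units: 25 mm is 0.4.

```bash
echo '[{"jaw":60,"sz":0.4},{"jaw":60,"sz":0.4},{"jaw":26},{"jaw":26},{"jaw":26}]' > m.json && python3 jog.py m.json 20; echo '[{"jaw":26,"sx":-0.08,"sy":-0.464},{"jaw":26,"sx":-0.08,"sy":-0.464},{"jaw":26,"sx":0.008,"sy":-0.464},{"jaw":26,"sx":0.008,"sy":-0.464},{"jaw":26,"sx":0.104,"sy":-0.448}]' > m.json && python3 jog.py m.json; echo '[{"jaw":26,"sx":0.104,"sy":-0.448},{"jaw":26,"sx":0.2,"sy":-0.424},{"jaw":26,"sx":0.2,"sy":-0.424},{"jaw":26,"sx":0.16,"sy":-0.224},{"jaw":26,"sx":0.16,"sy":-0.224}]' > m.json && python3 jog.py m.json
```

```text
clock: 2.82
ee_pos: [521.7, 49.7, 305.1]
eef_rot: [0.0, 0.993, 0.12, 0.001]
force: [-0.7, 0.3, -0.6]
opening: 25.7
gripper_force: 0.0
clock: 3.45
ee_pos: [483.9, 189.1, 304.7]
eef_rot: [0.001, 0.993, 0.12, 0.0]
force: [-0.2, -2.3, -1.0]
opening: 26.0
gripper_force: 0.9
clock: 4.08
ee_pos: [508.4, 307.5, 304.6]
eef_rot: [0.001, 0.993, 0.12, 0.0]
force: [0.5, -2.6, 0.1]
opening: 25.8
gripper_force: 0.7
```

In the tool's units: -30 mm is -0.48.

```bash
echo '[{"jaw":60},{"jaw":60,"sz":-0.48},{"jaw":60,"sz":-0.48}]' > m.json && python3 jog.py m.json; echo '[{"jaw":85,"sx":0.08,"sy":0.752},{"jaw":85,"sx":0.08,"sy":0.752},{"jaw":85,"sx":0.08,"sy":0.752},{"jaw":85,"sx":0.08,"sy":0.752},{"jaw":85}]' > m.json && python3 jog.py m.json;  python3 - <<'E'
from h import *
o,im,C=wshot("w3"); np.savez("w3.npz",p=o["ee_pos"],r=o["eef_rot"])
E
echo '[{"jaw":85,"sx":0.08,"sy":0.752,"sz":0.16},{"jaw":85,"sy":0.32,"sz":0.16},{"jaw":85,"sy":0.16,"sz":0.08},{"jaw":85}]' > m.json && python3 jog.py m.json
python3 - <<'E'
from h import *
t=env.grab_frame("top");cv2.imwrite("pics/top4.png",t[:,:,::-1])
o,im,C=wshot("w4"); np.savez("w4.npz",p=o["ee_pos"],r=o["eef_rot"])
print(o["ee_pos"],proj(C,(590,85,125)))
cv2.imwrite("pics/w34.png",np.hstack([cv2.resize(cv2.imread(f"pics/w{i}.png"),(400,300)) for i in(3,4)]))
E
```

```text
clock: 4.45
ee_pos: [508.0, 306.6, 365.0]
eef_rot: [0.0, 0.993, 0.12, -0.0]
force: [0.1, -0.5, 0.4]
opening: 59.9
gripper_force: 0.0
clock: 5.08
ee_pos: [574.0, 122.9, 364.2]
eef_rot: [0.002, 0.993, 0.115, 0.0]
force: [0.2, 0.9, 0.1]
opening: 85.3
gripper_force: 0.0
clock: 5.62
ee_pos: [595.4, 57.0, 338.5]
eef_rot: [-0.0, 0.993, 0.121, -0.001]
force: [0.7, -0.1, -0.7]
opening: 84.9
gripper_force: 0.0
[595.4388  57.9853 338.978 ] [288.4046 220.8644]
```

View pics/w34.png

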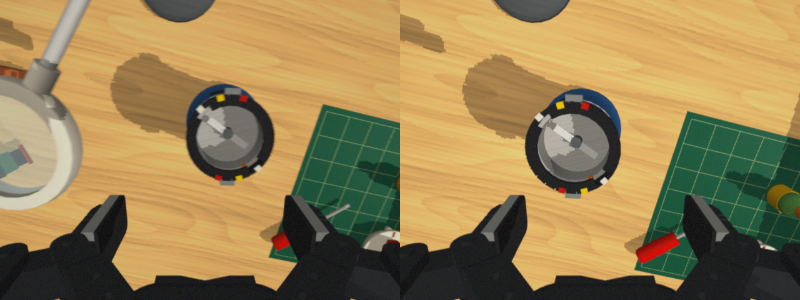

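View pics/w4.png

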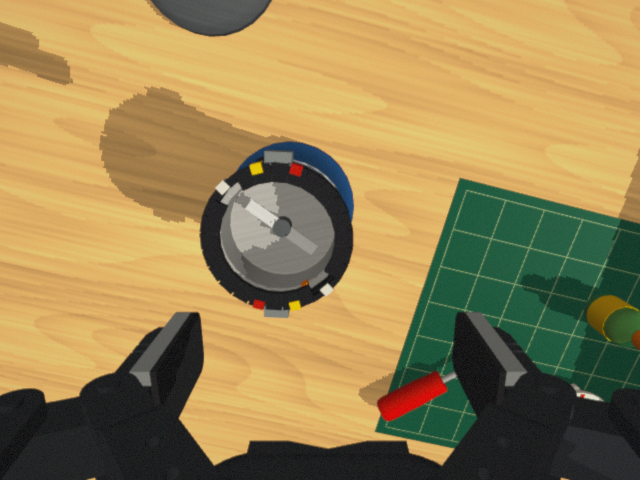

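```bash
cat > mill.py <<'E'
from h import *
def load(i):
    d=np.load(f"w{i}.npz"); o=dict(ee_pos=d["p"],eef_rot=d["r"]); return o,cv2.imread(f"pics/w{i}.png")[:,:,::-1].copy(),cam("wrist",o)
P={}
for i,c0 in((3,(365,215)),(4,(276,238))):
    o,im,C=load(i); P[i]={}
    for col in("yellow","red","white"):
        b=[x for x in blobs(mask(im,col),(c0[0]-80,c0[1]-80,c0[0]+80,c0[1]+85),25) if 55<np.hypot(x[0][0]-c0[0],x[0][1]-c0[1])<90 and x[1][4]<200]
        P[i][col]=[x[0] for x in b]; print(i,col,[(x[0],x[1][4]) for x in b])
    P[i]["C"]=C
X={}
for col in("yellow","red","white"):
    a,b=P[3][col],P[4][col]
    if len(a)==2==len(b):
        X[col]=[tri(P[3]["C"],p,P[4]["C"],q) for p,q in zip(a,b)]
        p,q=X[col][0][0],X[col][1][0]; print(col,p,q,"mid",(p+q)/2,"d",np.linalg.norm(p-q),"ang",np.degrees(np.arctan2(*(p-q)[1::-1])),X[col][0][1][0])
    for i in(3,4):
        if len(P[i][col])==2:
            p,q=[plane(P[i]["C"],u,125) for u in P[i][col]]; print("  plane",i,col,(p+q)/2,np.linalg.norm(p-q),np.degrees(np.arctan2(*(p-q)[1::-1])))
E
python3 mill.py
```

```text
3 yellow [([352.5, 156.3], 133), ([382.4, 284.7], 96)]
3 red [([389.2, 157.2], 124), ([348.8, 283.8], 83)]
3 white [([321.3, 175.4], 111), ([412.3, 269.2], 59)]
4 yellow [([255.9, 168.0], 143), ([294.6, 305.4], 103)]
4 red [([295.7, 169.2], 144), ([258.4, 304.0], 93)]
4 white [([222.2, 187.2], 103), ([230.8, 193.3], 130), ([326.3, 289.2], 85)]
yellow [619.2366 114.2731 120.4512] [528.082   66.9079 121.7692] mid [573.6593  90.5905 121.1102] d 102.73442482976105 ang 27.456994260269663 0.0775957778063439
  plane 3 yellow [574.5346  91.2099 125.    ] 101.69996514967693 27.4779991380175
  plane 4 yellow [574.6585  90.2847 125.    ] 101.77278771746047 27.31674533255076
red [624.7829  88.1588 120.0014] [522.8821  92.9073 122.0506] mid [573.8325  90.5331 121.026 ] d 102.03195399352936 ang -2.6679981862807924 0.015152467690119036
  plane 3 red [574.6186  91.2066 125.    ] 100.96870030232243 -2.531959934376163
  plane 4 red [574.8144  90.3012 125.    ] 101.43225674381836 -2.662617060349258
  plane 3 white [574.1831  90.9845 125.    ] 100.47960212712668 57.34806610672319
```

In the tool's units: -38 mm is -0.608, 37 mm is 0.592.

```bash
echo '[{"jaw":85,"sx":-0.608,"sy":0.592,"sz":0.08},{"jaw":85,"sx":-0.608,"sy":0.592,"sz":0.08},{"jaw":85,"sx":-0.608,"sy":0.592,"sz":0.08},{"jaw":85,"sx":-0.608,"sy":0.592,"sz":0.08}]' > m.json && python3 jog.py m.json; echo '[{"jaw":85,"sx":-0.608,"sy":0.592,"sz":0.08},{"jaw":85,"sx":-0.608,"sy":0.592,"sz":0.08},{"jaw":85,"sx":-0.608,"sy":0.592,"sz":0.08},{"jaw":85}]' > m.json && python3 jog.py m.json;  cat > lid.py <<'E'
from h import *
import sys
def lidm(im,C,c0):
    b=[x for x in blobs(mask(im,"red"),amin=300)]; 
    m=mask(im,"red"); n,l,st,c=cv2.connectedComponentsWithStats(cv2.morphologyEx(m,cv2.MORPH_OPEN,np.ones((7,7),np.uint8)))
    i=min(range(1,n),key=lambda k:np.hypot(*(c[k]-c0))); pts=np.argwhere(l==i)[:,::-1].astype(np.float32)
    box=cv2.boxPoints(cv2.minAreaRect(pts)); q=[plane(C,p,52)[:2] for p in box]
    e=[(q[j]-q[(j+1)%4]) for j in range(4)]; L=max(e[:2],key=np.linalg.norm)
    print("bar px",c[i],"box",box.tolist(),"c",np.mean(q,0),"sizes",np.linalg.norm(e[0]),np.linalg.norm(e[1]),"yaw",np.degrees(np.arctan2(L[1],L[0]))%180)
    w=cv2.morphologyEx(mask(im,"white"),cv2.MORPH_OPEN,np.ones((3,3),np.uint8))|(l==i).astype(np.uint8)
    return c[i]
if __name__=="__main__":
    o=dict(ee_pos=np.array([402.3355,-277.8424,360.2848]),eef_rot=R.from_matrix([[.9683,.2497,.0022],[.2497,-.9683,.0022],[.0027,-.0015,-1]]).as_quat()[[3,0,1,2]])
    C1=cam("wrist",o); p1=lidm(cv2.imread("pics/w1.png")[:,:,::-1].copy(),C1,(312,183))
    o,im,C=wshot("w5"); print(o["ee_pos"],rot(o).as_matrix())
    c0=proj(C,(411,-258,52)); print(c0); p2=lidm(im,C,c0); print(tri(C1,p1,C,p2))
E
python3 lid.py
```

```text
clock: 6.22
ee_pos: [483.3, -123.4, 319.5]
eef_rot: [-0.0, 0.993, 0.122, 0.001]
force: [0.8, 0.1, -0.2]
opening: 84.8
gripper_force: 0.0
clock: 6.72
ee_pos: [397.4, -261.8, 304.1]
eef_rot: [0.001, 0.993, 0.117, -0.001]
force: [0.3, 0.3, -0.1]
opening: 84.8
gripper_force: 0.0
bar px [311.0689 181.9852] box [[296.98779296875, 214.1097412109375], [304.3414306640625, 147.92681884765625], [324.8658447265625, 150.20730590820312], [317.51220703125, 216.39022827148438]] c [ 411.7232 -259.2648] sizes 59.296185373703956 17.929245096916596 yaw 7.186003729858925
[ 397.3948 -261.8116  304.0853] [[ 0.9726  0.2323 -0.001 ]
 [ 0.2323 -0.9726 -0.0016]
 [-0.0014  0.0013 -1.    ]]
[326.8766 192.1276]
bar px [326.922  188.1636] box [[310.79205322265625, 226.0792236328125], [318.5445556640625, 148.55447387695312], [342.9010009765625, 150.9901123046875], [335.14849853515625, 228.51486206054688]] c [ 412.9091 -257.4494] sizes 59.531912898298124 18.119029963969687 yaw 7.325940257666218
(array([ 404.949 , -259.287 ,   -0.6375]), [np.float64(0.4821670791321236), np.float64(0.48216707913170637)])
```

View pics/w5.png

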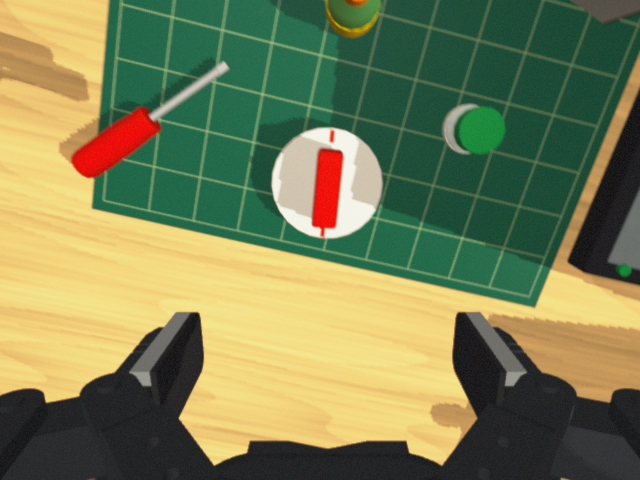

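In the tool's units: 15 mm is 0.24, -2 mm is -0.032, 0.115 rad is 1.15.

```bash
echo '[{"jaw":85,"drz":1.15},{"jaw":85,"sx":0.24,"sy":-0.032,"sz":0.48},{"jaw":85,"sz":0.64},{"jaw":85},{"jaw":85}]' > m.json && python3 jog.py m.json;  cat > lid2.py <<'E'
from lid import *
o,im,C=wshot("w6"); print(o["ee_pos"],rot(o).as_matrix())
c0=proj(C,(411,-258,52)); p2=lidm(im,C,c0)
# flange ellipse: green-mat excluded hull of white+red around bar
hsv=cv2.cvtColor(im,cv2.COLOR_RGB2HSV); m=((hsv[...,1]<60)&(hsv[...,2]>100)).astype(np.uint8)|mask(im,"red")
n,l,st,c=cv2.connectedComponentsWithStats(m); i=l[int(p2[1]),int(p2[0])]
print("comp",st[i]); k=cv2.findContours((l==i).astype(np.uint8),0,1)[0][0]
e=cv2.fitEllipse(cv2.convexHull(k)); print("flange",e,plane(C,e[0],22),plane(C,e[0],18))
o1=dict(ee_pos=np.array([402.3355,-277.8424,360.2848]),eef_rot=R.from_matrix([[.9683,.2497,.0022],[.2497,-.9683,.0022],[.0027,-.0015,-1]]).as_quat()[[3,0,1,2]])
print(tri(cam("wrist",o1),(311.1,182.0),C,p2))
q=totool(o,np.array([*plane(C,p2,52)[:2],0])-[*o["ee_pos"][:2],0]); print("bar in tool xy",q)
E
python3 lid2.py
```

```text
clock: 7.4
ee_pos: [415.7, -254.0, 235.2]
eef_rot: [0.0, 0.998, 0.065, 0.001]
force: [0.5, -0.2, 0.5]
opening: 84.9
gripper_force: 0.0
[ 415.7019 -254.0497  235.1951] [[ 0.9917  0.1288  0.0024]
 [ 0.1288 -0.9917 -0.0004]
 [ 0.0023  0.0007 -1.    ]]
bar px [334.1807 237.2767] box [[319.0, 189.0], [349.0, 189.0], [349.0, 286.0], [319.0, 286.0]] c [ 413.8289 -258.1669] sizes 17.92699664043745 62.3139904665599 yaw 8.262614732273208
comp [  267   162   134   131 13469]
flange ((333.51593017578125, 227.4729461669922), (130.41456604003906, 134.271728515625), 87.0329818725586) [ 413.5156 -258.3456   22.    ] [ 412.4987 -258.5413   18.    ]
(array([ 409.3922, -259.2895,   31.7109]), [np.float64(0.08550414044358408), np.float64(0.0855041404430095)])
bar in tool xy [-1.2157  3.9466 -0.0001]
```

```bash
echo '[{"jaw":85,"sx":-0.048,"sy":0.064,"sz":0.64},{"jaw":85,"sz":0.64},{"jaw":85,"sz":0.576},{"jaw":85,"sz":0.32},{"jaw":85}]' > m.json && python3 jog.py m.json 20; echo '[{"jaw":10},{"jaw":10},{"jaw":10},{"jaw":10},{"jaw":10}]' > m.json && python3 jog.py m.json 40
python3 - <<'E'
from h import *
o,im,C=wshot("w7"); print(o["ee_pos"],rot(o).as_matrix(),o["qpos"])
E
```

```text
clock: 8.07
ee_pos: [412.3, -259.3, 98.1]
eef_rot: [-0.0, 0.998, 0.063, 0.0]
force: [-0.5, -0.4, 0.7]
opening: 84.6
gripper_force: 0.0
clock: 8.7
ee_pos: [412.1, -259.5, 98.6]
eef_rot: [0.0, 0.998, 0.063, 0.001]
force: [-0.3, 0.1, 5.7]
opening: 19.3
gripper_force: 40.4
[ 412.1397 -259.5099   98.6153] [[ 0.992   0.1264  0.0012]
 [ 0.1264 -0.992  -0.0007]
 [ 0.0011  0.0008 -1.    ]] [ 0.5691  0.6937 -0.0777  2.0766  0.1361  0.3746 -1.0614]
```

View pics/w7.png

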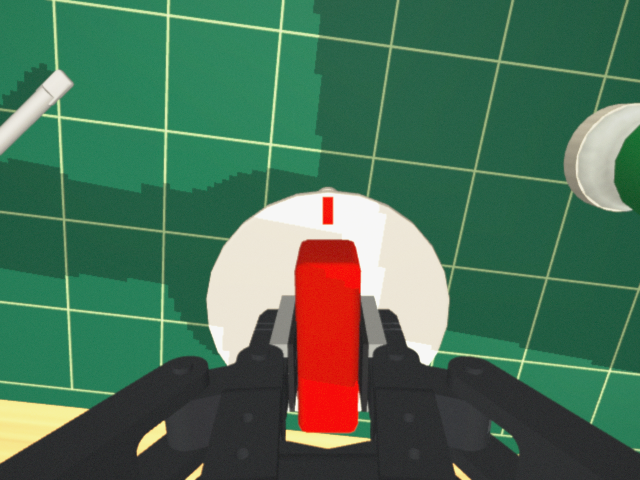

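Run:
```python
from h import *
c=env.camera_info("wrist"); T=c["tool_from_camera"]; C=(c["K"],T)
im=cv2.imread("pics/w7.png")
def tp(p,zt): return plane(C,p,zt)
print("flange top edge",tp((328,191),76.6)-[46,0,0],"L/R",tp((207,298),76.6),tp((449,298),76.6))
print("bar ends",tp((328,266),46.6),tp((328,432),46.6))
for z in (54,): print("grip axis px",proj(C,(0,0,46.6)))
```

```text
flange top edge [-0.5181 -0.2025 76.6   ] L/R [  5.1791 -45.3248  76.6   ] [ 5.2459 45.0381 76.6   ]
bar ends [28.6783 -0.2241 46.6   ] [-29.2245  -0.1515  46.6   ]
grip axis px [328.6079 353.3437]
```

```bash
echo '[{"jaw":10,"sz":-0.64},{"jaw":10,"sz":-0.64},{"jaw":10,"sz":-0.64},{"jaw":10,"sz":-0.64}]' > m.json && python3 jog.py m.json 40; echo '[{"jaw":10,"sx":0.464,"sy":-0.752},{"jaw":10,"sx":0.464,"sy":-0.752},{"jaw":10,"sx":0.464,"sy":-0.752},{"jaw":10,"sx":0.464,"sy":-0.752}]' > m.json && python3 jog.py m.json; echo '[{"jaw":10,"sx":0.464,"sy":-0.752},{"jaw":10,"sx":0.464,"sy":-0.752},{"jaw":10,"sx":0.464,"sy":-0.72},{"jaw":10},{"jaw":10}]' > m.json && python3 jog.py m.json; echo '[{"jaw":10,"drz":-1.75},{"jaw":10,"drz":-1.75},{"jaw":10,"drz":-1.75},{"jaw":10,"drz":-1.75},{"jaw":10,"drz":-1.75}]' > m.json && python3 jog.py m.json; echo '[{"jaw":10},{"jaw":10}]' > m.json && python3 jog.py m.json
cat > rel.py <<'E'
from h import *
import sys
o,im,C=wshot(sys.argv[1]); M=rot(o).as_matrix()
tx,ty=map(float,sys.argv[2:4]); yaw=float(sys.argv[4])
a=np.degrees(np.arctan2(M[1,0],M[0,0])); print(o["ee_pos"],"yaw",a,"tilt",M[2],"F",o["force"],o["ft_torque"],o["opening"],o["gripper_force"])
L=rot(o).apply([-.4,0,0])+o["ee_pos"]; print("move tool",totool(o,np.array([tx,ty,L[2]])-L),"rz",np.radians(a-yaw))
E
python3 rel.py w8 574 90.4 57.4
```

```text
clock: 9.25
ee_pos: [411.2, -259.0, 258.8]
eef_rot: [-0.0, 0.998, 0.063, -0.0]
force: [0.7, -0.1, -0.5]
opening: 19.1
gripper_force: 39.4
clock: 9.75
ee_pos: [503.1, -56.6, 257.6]
eef_rot: [0.0, 0.998, 0.063, -0.0]
force: [1.3, -0.3, -1.2]
opening: 19.4
gripper_force: 39.6
clock: 10.38
ee_pos: [571.1, 90.1, 257.1]
eef_rot: [0.001, 0.998, 0.063, -0.001]
force: [-0.7, -0.6, -0.7]
opening: 19.1
gripper_force: 39.5
clock: 11.0
ee_pos: [571.2, 88.0, 257.7]
eef_rot: [0.001, 0.877, 0.481, -0.001]
force: [0.1, 0.1, -0.7]
opening: 19.3
gripper_force: 39.5
clock: 11.25
ee_pos: [571.6, 89.4, 257.8]
eef_rot: [0.0, 0.878, 0.478, -0.0]
force: [-0.8, 0.3, -0.8]
opening: 19.3
gripper_force: 39.5
[571.555   89.4045 257.8468] yaw 57.14696465976998 tilt [-0.0009  0.0001 -1.    ] F [-0.838   0.3413 -0.8291] [ 0.0766 -0.0478 -0.019 ] 19.326340562260537 39.54402565956116
move tool [ 2.5627  1.5139 -0.0023] rz -0.004416299810917928
```

View pics/w8.png

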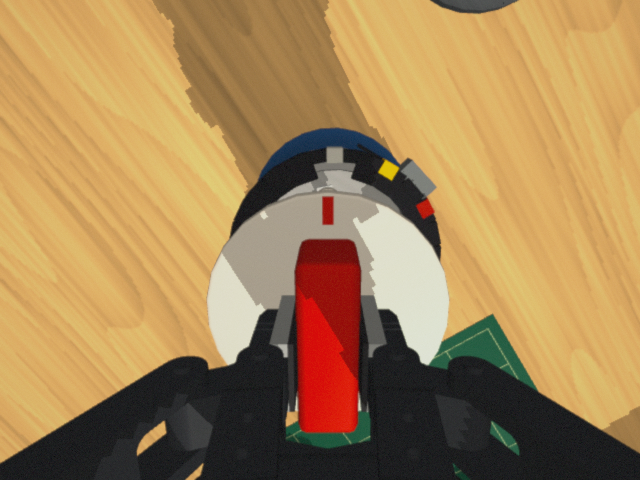

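```bash
cat > fit.py <<'E'
from h import *
import sys
im=cv2.imread(f"pics/{sys.argv[1]}.png")[:,:,::-1].copy(); zt=float(sys.argv[2])-125
c=env.camera_info("wrist"); C=(c["K"],c["tool_from_camera"])
box=[float(v) for v in sys.argv[3:7]]; P={}
for col in("yellow","red"):
    b=[x for x in blobs(mask(im,col),box,20)]; print(col,b); P[col]=plane(C,b[0][0],zt)[:2]
h=[float(v) for v in sys.argv[7:9]]; P["white"]=plane(C,h,zt)[:2]
ref=50.6*np.array([[np.cos(a),np.sin(a)] for a in np.radians([0,30,60])]); X=np.array([P["white"],P["yellow"],P["red"]])
a,b=ref-ref.mean(0),X-X.mean(0); th=np.arctan2((a[:,0]*b[:,1]-a[:,1]*b[:,0]).sum(),(a*b).sum())
Rm=np.array([[np.cos(th),-np.sin(th)],[np.sin(th),np.cos(th)]]); cen=X.mean(0)-Rm@ref.mean(0)
print(X,"rz",th,"centre in tool",cen,"res",(X-cen-ref@Rm.T).ravel())
E
python3 fit.py w8 257.8 360 150 440 220 334 155
```

```text
yellow [([388.2, 169.6], [378, 160, 21, 21, 257])]
red [([424.7, 208.5], [416, 199, 18, 20, 218])]
[[53.3854  2.0563]
 [46.6183 27.7091]
 [27.885  46.184 ]] rz 0.0007835937465218069 centre in tool [2.7407 2.2449] res [ 0.0447 -0.2283  0.0766  0.1298 -0.1213  0.0984]
```

In the tool's units: 3 mm is 0.048, 2.2 mm is 0.0352.

```bash
echo '[{"jaw":10,"sx":0.048,"sy":0.0352},{"jaw":10,"sz":0.192},{"jaw":10},{"jaw":10}]' > m.json && python3 jog.py m.json; python3 rel.py w9 574 90.4 57.4;  python3 - <<'E'
from h import *
im=cv2.imread("pics/w9.png")[:,:,::-1].copy(); print(blobs(mask(im,"white"),(300,120,370,180),20))
E
python3 fit.py w9 245.8 360 130 460 230 331 150
```

```text
clock: 11.8
ee_pos: [575.1, 92.2, 245.6]
eef_rot: [-0.0, 0.877, 0.48, -0.0]
force: [-0.7, 0.4, -1.1]
opening: 19.3
gripper_force: 39.5
[575.1149  92.2142 245.5749] yaw 57.404176836694226 tilt [-0.0004 -0.0006 -1.    ] F [-0.6909  0.3922 -1.091 ] [ 0.0368 -0.0089 -0.0645] 19.329753108853843 39.54850494861603
move tool [-1.729   0.038   0.0007] rz 7.289955263239177e-05
[]
yellow [([388.9, 182.9], [378, 172, 22, 22, 275])]
red [([427.1, 223.9], [418, 214, 19, 21, 244])]
[[56.6149  0.5466]
 [42.158  26.571 ]
 [23.2182 44.9769]] rz 0.12635467906303166 centre in tool [ 3.9784 -3.8541] res [ 2.4399 -1.9758 -2.1036 -0.1954 -0.3363  2.1712]
```

View pics/w9.png

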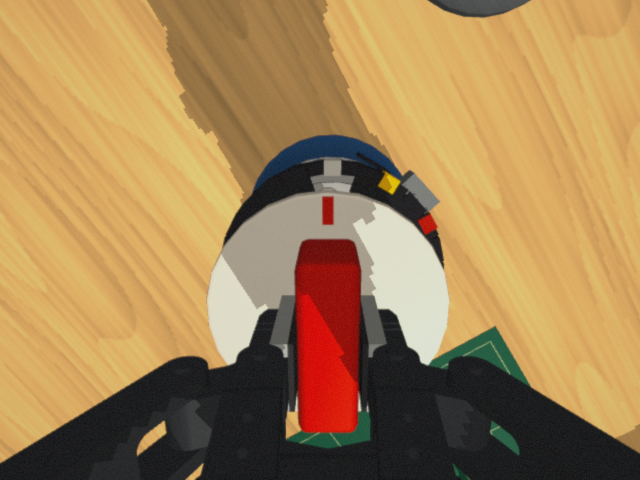

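White mark here at (333,168), yellow (389,183), red (427,224); refit with the right white pixel.

```bash
python3 fit.py w9 245.6 360 130 460 230 333 168 | tail -4
```

```text
red [([427.1, 223.9], [418, 214, 19, 21, 244])]
[[48.7936  1.458 ]
 [42.1887 26.5422]
 [23.2686 44.9289]] rz 0.0065404727415416955 centre in tool [-1.6718  1.0089] res [-0.1336  0.1182  0.206  -0.0527 -0.0724 -0.0654]
```

```bash
echo '[{"jaw":10,"sx":-0.016,"sy":0.016},{"jaw":10,"sz":0.16},{"jaw":10,"sz":0.16},{"jaw":10,"sz":0.048},{"jaw":10}]' > m.json && python3 jog.py m.json; echo '[{"jaw":10,"sz":0.032},{"jaw":10,"sz":0.032},{"jaw":10,"sz":0.032},{"jaw":10}]' > m.json && python3 jog.py m.json; echo '[{"jaw":10,"sz":0.032},{"jaw":10,"sz":0.016},{"jaw":10}]' > m.json && python3 jog.py m.json; python3 rel.py w10 574 90.4 57.4
```

```text
clock: 12.48
ee_pos: [575.4, 90.8, 222.5]
eef_rot: [-0.0, 0.877, 0.48, -0.0]
force: [-0.4, 0.5, -0.7]
opening: 19.2
gripper_force: 39.5
clock: 12.98
ee_pos: [575.4, 90.7, 216.8]
eef_rot: [-0.0, 0.877, 0.48, -0.0]
force: [-0.2, -0.8, -0.3]
opening: 19.4
gripper_force: 39.5
clock: 13.35
ee_pos: [575.5, 90.7, 213.9]
eef_rot: [-0.0, 0.877, 0.48, -0.0]
force: [-0.4, -0.1, -1.0]
opening: 19.0
gripper_force: 39.5
[575.4892  90.7404 213.858 ] yaw 57.40235250338432 tilt [-0.0001 -0.0001 -1.    ] F [-0.3613 -0.0854 -0.9784] [-0.065   0.0244  0.0526] 19.01055412430099 39.54834222793579
move tool [-0.689  -1.0712  0.0002] rz 4.105892972074244e-05
```

```bash
echo '[{"jaw":10,"sz":0.032},{"jaw":10,"sz":0.032},{"jaw":10,"sz":0.032},{"jaw":10}]' > m.json && python3 jog.py m.json; echo '[{"jaw":10,"sz":0.016},{"jaw":10,"sz":0.0112},{"jaw":10},{"jaw":10}]' > m.json && python3 jog.py m.json
```

```text
clock: 13.9
ee_pos: [575.5, 90.8, 207.9]
eef_rot: [-0.0, 0.877, 0.48, -0.0]
force: [0.3, -1.1, -1.0]
opening: 19.6
gripper_force: 39.6
clock: 14.4
ee_pos: [575.6, 90.8, 207.7]
eef_rot: [0.0, 0.877, 0.48, 0.0]
force: [-2.5, -0.7, 6.4]
opening: 19.4
gripper_force: 40.6
```

The manual's scale: shifts go in shares of 62.5 mm and turns go in units of 0.1 rad. Converting my numbers, 0.1 rad is 1.

```bash
echo '[{"jaw":10},{"jaw":10,"drz":1},{"jaw":10,"drz":1},{"jaw":10},{"jaw":10}]' > m.json && python3 jog.py m.json 60; echo '[{"jaw":10,"drz":1},{"jaw":10,"drz":1},{"jaw":10,"drz":1},{"jaw":10},{"jaw":10}]' > m.json && python3 jog.py m.json; echo '[{"jaw":10,"drz":0.2},{"jaw":10},{"jaw":10}]' > m.json && python3 jog.py m.json; python3 rel.py w11 574 90.4 27.4
```

```text
clock: 15.02
ee_pos: [576.4, 90.9, 207.7]
eef_rot: [0.0, 0.921, 0.39, 0.001]
force: [-0.5, -1.0, 5.6]
opening: 19.2
gripper_force: 59.1
clock: 15.65
ee_pos: [576.5, 90.7, 207.7]
eef_rot: [0.0, 0.969, 0.248, 0.002]
force: [-0.4, -1.5, 5.4]
opening: 18.9
gripper_force: 59.1
clock: 16.02
ee_pos: [576.5, 90.6, 207.7]
eef_rot: [0.0, 0.971, 0.239, 0.002]
force: [0.7, -0.5, 6.4]
opening: 18.9
gripper_force: 59.1
[576.4754  90.6444 207.7415] yaw 27.657898402933075 tilt [ 0.0027  0.0016 -1.    ] F [ 0.7401 -0.4547  6.3799] [-0.1345  0.1901  0.1703] 18.93166862924128 59.13806140422821
move tool [-1.906  -0.9326 -0.0067] rz 0.004501176266817181
```

View pics/w11.png

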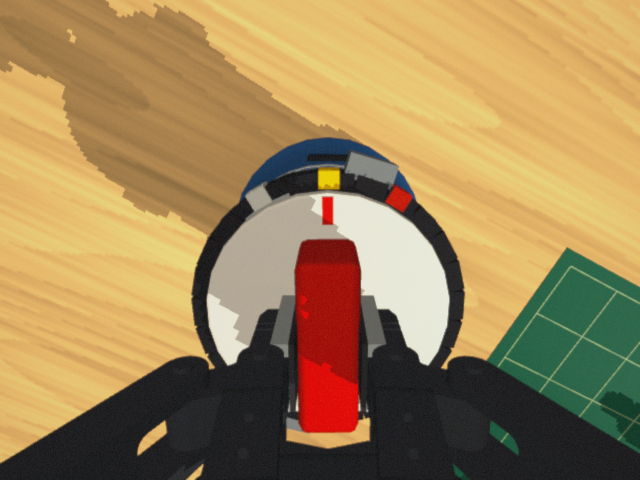

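The bar mark at (328,210) points at the yellow mark at (329,180). The moment is 0.17 N m, the flange sits evenly on the collar, and the lamp is clear, so I'm handing in.

```bash
python3 -c "
from bench import env
print(env.hand_in())"
```

```text
the job is handed in; nothing more can be done
None
```

The lamp is swung clear, and the lid is seated in the collar, turned to the yellow pulse marks and still held there; I handed the job in at about 16 s, and the hand-in returned no verdict.

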